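Push the bobbin sled through the dust flaps

ROBOT

A 6-joint arm with a two-finger parallel gripper is mounted at the origin on the work surface. World frame = base frame: x ahead of the robot, y to its left, z up, the work surface at z = 0. Lengths are in m, angles in degrees, forces in N, time in s.
With the tool pointing down it reaches from about 0.4 to 0.825 m from the base axis. Payload 7 kg.
Tool frame: the origin (TCP) lies midway between the tips of the shut fingers; the grasp point (between the pads) lies r.grip_depth behind it (r.grip_depth is the distance from the TCP to the grasp point, in m); z points along the fingers, y is the line along which they close (so a half turn about z gives the same grasp; the last joint's range is limited). The gripper opens to 88 mm and grips with 3 to 60 N. Pads are 19 mm wide; open, the fingers measure 130 mm over their backs; the gripper's body (78 mm by 193 mm) begins 47 mm behind the grasp point.
Start: joints at [91.163, 20.546, 0.682, 0, -70.136, -16.507], TCP at [0.179, 0.651, 0.227] pointing down, gripper open.
Joint ranges: [-176.03, 176.03], [-82.01, 121.73], [-58.28, 71.71], [-173.87, 95.51], [-174.79, -0.11], [-173.66, 173.66]. Speed limits (degrees/s): [136.94, 136.94, 172.46, 180, 180, 180].

INTERFACE

Orientations are given as [roll, pitch, yaw] about the fixed x, y, z axes, in that order (R = Rz(yaw) Ry(pitch) Rx(roll)).
In Python, from plant import r gives the robot as it stands.
- The arm moves only by the shell command python3 -m pendant 'ROWS' [OPENING] [FORCE]. ROWS is a JSON list of rows, 1 to 12 of them, each an object with the fields dx, dy, dz (the shift in shares of 0.6 m (1.0 is 0.6 m)), ax, ay, az (a rotation vector in shares of 60 degrees (1.0 is 60 degrees)); a field left out counts as zero; each row is the pose to reach, as a shift and turn from the pose commanded when the command began, along the tool's axes at that moment; what a row does not reach only later rows make up. A row lasts 1/12 s, in which the tool goes at most 0.0417 m and 7.16 degrees, less where a joint would pass 70% of its speed; a pose out of reach is approached as far as the arm can. OPENING is the finger opening in m, set as the command begins (- or left out keeps the last). The fingers move at their own pace and stop on an object; FORCE is the grip in N (left out, the last holds). Time passes only in rows, so rows that do not move let the fingers close. It prints the time, the measured TCP pose, the force, the opening and the grip force at its end. A shift or turn number past 1, either way, is cut back to 1. Input that does not fit is refused with a message, and nothing moves.
- r.get_state(): the state, without advancing time (a new reading comes with each control period).
- r.capture(name): name is "side" or "top"; returns a dict with "frame" (384x512x3 uint8, red, green, blue), "z_map" (384x512 float32, m along the optical axis (not along the pixel's ray), 0 where there is no reading), "fx", "fy", "cx", "cy" (pixels), "D" ([k1, k2, p1, p2, k3] as OpenCV has them; the pictures are not rectified), "cam_to_world" (4x4, takes a point from camera to world coordinates). Camera axes: x right, y down, z forward; pixel columns grow to the right and rows downward; lengths in m; the calibration is good to about 2 mm. A picture is of the moment at which its call begins.
- r.close_job(): hands the job in; it is judged then, once.
The state is a dict: "time_s": time; "joints": joint angles; "qd": joint speeds; "joint_torque": joint torques, N m; "tcp_pos": TCP position; "eef_rot": TCP orientation; "contact_force": force on the tool from outside, world axes, zero at the start; "moment": the same for the moment, N m; "gripper_width": finger opening in m; "gripper_force": force on a finger pad.
Only numpy, scipy, OpenCV 4.12 (cv2) and the standard library are available. Lean on these libraries where they do the work, as an engineer would, in place of code of your own. Each camera call takes 0.05 s, during which the arm holds its last target. There are 200 camera calls.

TASK

Carry the wooden bobbin sled to the sill of the low acrylic dust cabinet and push it in through the two spring flaps, gently on until it bears firmly on the sprung felt backstop inside, then let go so that it stays against the backstop with the flaps shut behind it. Do not ram the cabinet or the backstop, and leave the other things on the table where they are.

Things in the scene. Friction and masses are not known exactly. Their poses are not given: they have to be found in the camera images.
- sled: Bobbin sled: open-topped wooden tray 60 long (its x) x 44 wide (its y) x 30 mm high holding two fixed thread bobbins, with a square upright wooden post 16 x 16 mm in its middle whose top is 100 mm above the underside. About 0.15 kg. Origin: centre of its underside, z up. The same fore and aft (either end may lead).
- cabinet: Low acrylic dust cabinet on a waxed, slippery plywood floor 6 mm thick, fixed to the table. Origin: on the table under the middle of the flap plane; +x is the way in, z up. Floor from x = -105 mm (open sill in front) to +180. Clear walls, 72 mm apart, from x = 0 to 180. The two flaps load the sled by 4 to 8 N while it opens them, and spring shut once its rear end is 30 mm past the flap plane.
- sill (a point): Where to set the sled down: point on top of the sill, cabinet x = -64 mm, on the midline, 6 mm above the table. Two wooden rails 9 mm high stand on the floor, 48 mm apart inside (2 mm play each side of the sled) from x = -40 to +180 mm; in front of that, to x = -98 mm, they flare to about 65 mm apart and lead the sled in.
- slot (a point): Front end, on the midline, of the lengthwise slot in the clear roof: 26 mm wide, open in front, over x = 0 to 180 mm. The sled's post travels in it. Roof underside 48 mm, top (this point) 52 mm above the table; the post shows 54 mm above it and can be held there, best with a finger before and behind it: pinched from its two sides, the sled noses over when the flaps resist.
- stop_zone (a point): Point on the cabinet floor, midline, x = 115 mm. The backstop's felt pad (40 mm wide, 11 to 37 mm above the table), when free, faces the door somewhere at x = 104 to 126 mm: not measured, feel for it. It is a sprung, damped buffer: yields from 2 N, adds 1.2 N per mm, bottoms at 12 mm. A press of 5 to 10 N is firm, over 15 N is ramming. Let go, it eases the sled back to its free position.
- flap_left (a joint): Left (cabinet +y) flap leaf of wood, 29.5 wide x 27 high x 3 mm, hinged upright at y = +31 mm in the flap plane, lower edge 17 mm above the table: 0 rad shut, grows to 1.5 as it swings inward (cabinet +x); a spring shuts it, it does not open outward.
- flap_right (a joint): Right (cabinet -y) flap leaf, mirror image of the left one: 0 rad shut, 1.5 fully swung inward.
- bowl: Bystander: empty white ceramic bowl, 100 mm wide, 45 high; origin at the centre of its underside.
- thimble: Bystander: red plastic thimble 25 mm wide, 22 high; origin at its underside.
- hoop: Bystander: bamboo hoop lying flat, 150 mm across, 10 high; origin at its centre.
- magnifier: Bystander: magnifier lying flat, lens ring 65 mm, handle 85 mm along its -x; origin under the lens.
- spool: Bystander: wooden spool standing, 34 mm wide, 42 high; origin at its underside.
- weight: Bystander: brass pattern weight, cylinder 38 mm wide, 26 high; origin at its underside.

How it is judged:
By the outcome, as a careful person would: the job done as asked, in the order asked, and still so for the second after the job is handed in, with the robot touching nothing.
It also fails if it takes over 72 s, if anything falls off the work surface, if the arm or the gripper's body presses on something with over 40 N, if the wrist force passes 120 N, or if a joint passes its speed limit or range.

## Working session

There is one attempt and no reset: what is moved stays moved. The work goes in short steps, Python scripts to look and compute and a shell command to move; the robot and the scene stay as the last step left them, time stands still between calls to the robot, and variables do not carry over. Pictures are saved under pics/ and viewed, at most 10 in all, crops included, and the job is handed in when it is done.

```bash
mkdir -p pics; ls
python3 - <<'E'
from plant import r
import cv2,numpy as np,pickle
s=r.get_state();print({k:np.round(v,4) for k,v in s.items()},r.grip_depth)
d={}
for n in("top","side"):
    c=r.capture(n);d[n]=c
    cv2.imwrite(f"pics/{n}0.png",c["frame"][:,:,::-1]);print(n,c["fx"],c["cx"],c["cy"],c["D"],np.round(c["cam_to_world"],3))
pickle.dump(d,open("d0.pkl","wb"))
E
```

```text
pics
{'time_s': np.float64(0.0), 'joints': array([ 9.11639e+01,  2.05907e+01,  6.35300e-01, -2.12000e-02,
       -7.01346e+01, -1.65065e+01]), 'qd': array([ 0.1153,  0.011 , -0.0806, -0.0218, -0.057 , -0.1333]), 'joint_torque': array([ 1.10000e-03, -5.82722e+01,  2.93055e+01,  6.99730e+00,
        7.00000e-03, -2.00000e-04]), 'tcp_pos': array([0.1785, 0.6505, 0.2256]), 'eef_rot': array([ 1.799081e+02, -6.400000e-03, -1.534970e+01]), 'contact_force': array([ 0.1994, -0.617 , -0.6362]), 'moment': array([0.0328, 0.0228, 0.0019]), 'gripper_force': np.float64(0.0), 'gripper_width': np.float64(0.0876)} 0.0188
top 411.89442095306373 255.23725763184635 191.14694355563572 [0.0446424 0.        0.        0.        0.       ] [[-0.006 -0.992  0.126  0.366]
 [-1.     0.005 -0.008  0.029]
 [ 0.007 -0.126 -0.992  1.312]
 [ 0.     0.     0.     1.   ]]
side 475.6420953790015 250.5851871742583 194.43430262948604 [-0.11280819  0.          0.          0.          0.        ] [[ 0.986 -0.116  0.119  0.364]
 [-0.166 -0.683  0.711 -0.928]
 [-0.001 -0.721 -0.693  0.999]
 [ 0.     0.     0.     1.   ]]
```

View pics/top0.png

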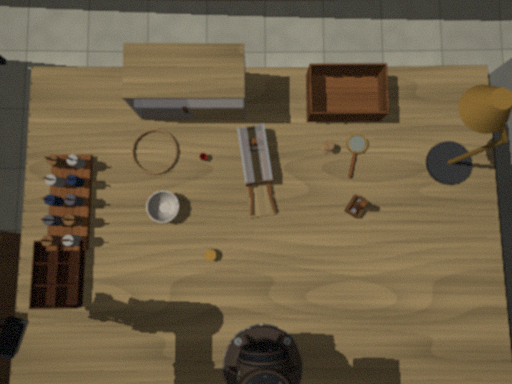

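View pics/side0.png

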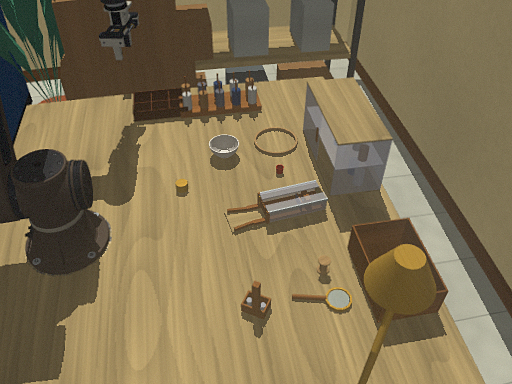

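The top view shows the sled at about (357,206), with the cabinet running from its rails' mouth at (262,213) up to its back at (253,125). In the side view the sled's post is at (256,288) and the slot runs from (265,203) to (322,190). Next I'll crop both views to find the key points.

```bash
python3 - <<'E'
import cv2,numpy as np,pickle
d=pickle.load(open("d0.pkl","rb"))
t=d["top"]["frame"][:,:,::-1];s=d["side"]["frame"][:,:,::-1]
R=lambda im,x,y,w,h,k:cv2.resize(im[y:y+h,x:x+w],None,fx=k,fy=k,interpolation=cv2.INTER_CUBIC)
a=R(t,230,118,60,100,6)   # 360x600
b=R(t,340,190,36,36,8)    # 288
c=R(s,220,175,112,60,3.9)
e=R(s,235,275,42,48,6)
M=np.zeros((600,800,3),np.uint8)
M[:600,:360]=a; M[:288,365:653]=b; M[292:292+c.shape[0],362:362+c.shape[1]]=c[:308,:438]
cv2.imwrite("pics/m1.png",M);
E
cat > h.py <<'E'
import cv2,numpy as np
def ray(c,uv):
    K=np.array([[c["fx"],0,c["cx"]],[0,c["fy"],c["cy"]],[0,0,1.]])
    p=cv2.undistortPoints(np.array(uv,float).reshape(-1,1,2),K,np.array(c["D"])).reshape(-1,2)
    T=np.array(c["cam_to_world"]);return T[:3,3],np.c_[p,np.ones(len(p))]@T[:3,:3].T
def onz(c,uv,z):
    o,d=ray(c,uv);return o+d*((z-o[2])/d[:,2])[:,None]
def cloud(c):
    h,w=c["z_map"].shape;u,v=np.meshgrid(np.arange(w),np.arange(h))
    o,d=ray(c,np.c_[u.ravel(),v.ravel()]);return (o+d*c["z_map"].reshape(-1,1)).reshape(h,w,3)
E
python3 - <<'E'
import pickle,numpy as np;from h import *
d=pickle.load(open("d0.pkl","rb"))
for n,(x,y,w,h) in (("top",(345,194,26,26)),("side",(238,278,36,44))):
    P=cloud(d[n])[y:y+h,x:x+w].reshape(-1,3);ok=d[n]["z_map"][y:y+h,x:x+w].ravel()>0
    P=P[ok];print(n,"table z",np.median(P[:,2]),"max",P[:,2].max())
    q=P[P[:,2]>.085];print(" post",len(q),q.mean(0),q.min(0),q.max(0))
    q=P[(P[:,2]>.022)&(P[:,2]<.04)];
    rc=cv2.minAreaRect((q[:,:2]*1000).astype(np.float32));print(" tray",len(q),rc)
E
```

```text
top table z 0.0030928062526636158 max 0.10327164569671421
 post 38 [ 0.48144552 -0.29602407  0.09807173] [ 0.47223135 -0.3071779   0.08641787] [ 0.49004115 -0.286584    0.10327165]
 tray 133 ((482.1468200683594, -297.3375549316406), (44.77941131591797, 60.22913360595703), 57.0540657043457)
side table z 0.002304475947147666 max 0.10267299594838963
 post 66 [ 0.48054934 -0.30244412  0.0970711 ] [ 0.47114637 -0.31108993  0.08713511] [ 0.49098496 -0.28950843  0.102673  ]
 tray 290 ((481.3506164550781, -298.81048583984375), (48.995052337646484, 61.3936882019043), 57.504844665527344)
```

View pics/m1.png

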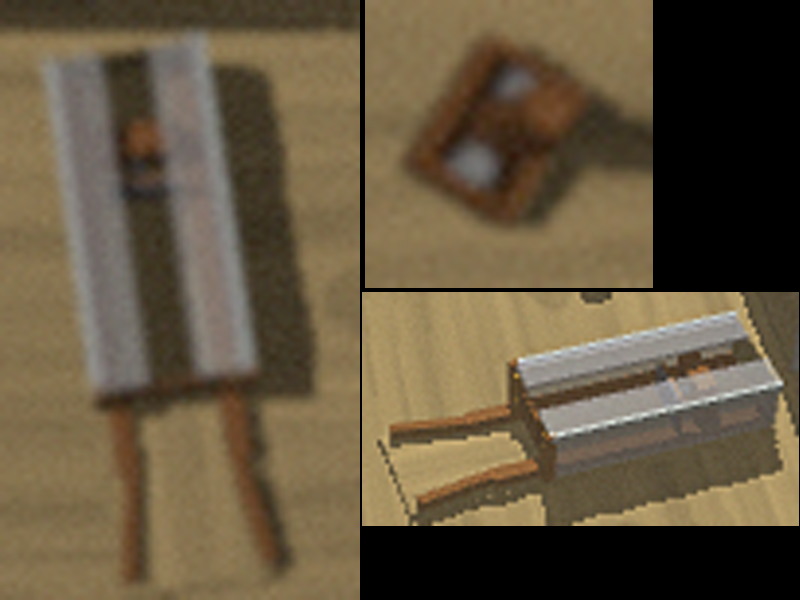

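The mosaic shows the cabinet roof corners at mosaic (95,390), (258,375), (42,60) and (205,38). The rail mouths are near (132,578) and (278,570), the slot is dark down the midline, and the sled's bobbins are at (515,80) and (475,160). I'll turn these into metric points and compare the two views.

Run:
```python
import pickle;from h import *
d=pickle.load(open("d0.pkl","rb"))
t,s=d["top"],d["side"]
up=lambda L,x,y,k:[((a+.5)/k-.5+x,(b+.5)/k-.5+y) for a,b in L]
C=onz(t,up([(95,390),(258,375),(42,60),(205,38)],230,118,6),.052)
print("top roof FL FR BL BR\n",C.round(4))
# side: FL,FR,BL,BR (left=+y is upper edge)
S=onz(s,up([(515-362,362-292),(550-362,437-292),(736-362,313-292),(782-362,384-292)],220,175,3.9),.052);print("side\n",S.round(4))
for X in(C,S):
    f=(X[0]+X[1])/2;b=(X[2]+X[3])/2;v=b-f
    print("front",f.round(4),"len",np.linalg.norm(v),"yaw",np.degrees(np.arctan2(v[1],v[0])),"w",np.linalg.norm(X[0]-X[1]),np.linalg.norm(X[2]-X[3]))
def side_rot(P):pass
for n,(x,y,w,h) in (("top",(230,118,60,70)),("side",(248,175,90,60))):
    P=cloud(d[n])[y:y+h,x:x+w].reshape(-1,3);P=P[d[n]["z_map"][y:y+h,x:x+w].ravel()>0]
    q=P[(P[:,2]>.046)&(P[:,2]<.058)];print(n,len(q),cv2.minAreaRect((q[:,:2]*1000).astype(np.float32)))
# rails centrelines at sample mosaic rows: inner edges of straight part
print("rail mouths top",onz(t,up([(132,578),(278,570)],230,118,6),.012).round(4))
print("rail mid top",onz(t,up([(123,440),(236,430)],230,118,6),.015).round(4))
print("slot edges top",onz(t,up([(150,380),(192,377),(106,60),(152,52)],230,118,6),.052).round(4))
print("sill front side", onz(s,up([(378-362,442-292),(412-362,518-292)],220,175,3.9),.006).round(4))
```

```text
top roof FL FR BL BR
 [[ 0.5536  0.0492  0.052 ]
 [ 0.561  -0.0349  0.052 ]
 [ 0.7283  0.0764  0.052 ]
 [ 0.7398 -0.009   0.052 ]]
side
 [[ 0.5512  0.0462  0.052 ]
 [ 0.5619 -0.0338  0.052 ]
 [ 0.7269  0.0713  0.052 ]
 [ 0.7398 -0.0094  0.052 ]]
front [0.5573 0.0071 0.052 ] len 0.1787396796971171 yaw 8.543492245884446 w 0.08441639996509398 0.08621372531717493
front [0.5565 0.0062 0.052 ] len 0.178547831515804 yaw 7.981099004115454 w 0.08069691405234927 0.08172342751375959
top 1071 ((645.3238525390625, 20.506614685058594), (183.58152770996094, 85.07899475097656), 8.12094783782959)
side 1055 ((670.71337890625, 23.716598510742188), (238.39419555664062, 93.57008361816406), 8.10460376739502)
rail mouths top [[ 0.4594  0.0306  0.012 ]
 [ 0.4632 -0.0463  0.012 ]]
rail mid top [[ 0.5323  0.035   0.015 ]
 [ 0.5373 -0.0248  0.015 ]]
slot edges top [[ 0.5586  0.0208  0.052 ]
 [ 0.5601 -0.0008  0.052 ]
 [ 0.7282  0.0429  0.052 ]
 [ 0.7324  0.0188  0.052 ]]
sill front side [[ 0.4447  0.0259  0.006 ]
 [ 0.4591 -0.0528  0.006 ]]
```

```bash
cat > go.py <<'E'
import sys,numpy as np
from scipy.spatial.transform import Rotation as R
from plant import r
def delta(p,yaw,p0=None,e0=None):
    s=r.get_state();p0=s["tcp_pos"] if p0 is None else p0;e0=s["eef_rot"] if e0 is None else e0
    A=R.from_euler("xyz",e0,degrees=True);B=R.from_euler("xyz",[180,0,yaw],degrees=True)
    return np.r_[A.inv().apply(np.array(p)-p0).round(4),(A.inv()*B).as_rotvec(degrees=True).round(2)]
if __name__=="__main__":
    v=list(map(float,sys.argv[1:5]));print(delta(v[:3],v[3]).tolist())
E
python3 - <<'E'
from go import *
p0=[.179,.651,.227];e0=[180,0,-15.35]
for p,y in (((.50,.20,.24),-69),((.481,-.298,.20),-123)):print(delta(p,y,p0,e0).tolist())
p=delta((.481,-.298,.20),-123,(.50,.20,.24),[180,0,-69]);print(p.tolist())
E
```

```text
[0.4289, 0.3499, -0.013, 0.0, -0.0, 53.65]
[0.5424, 0.8352, 0.027, 0.0, -0.0, 107.65]
[0.4581, 0.1962, 0.04, -0.0, -0.0, 54.0]
```

The manual's scale: shifts go in shares of 0.6 m and turns go in shares of 60 degrees. Converting my numbers, 0.38 m is 0.6333, 0.35 m is 0.5833, 50 degrees is 0.8333.

```bash
python3 -m pendant '[{"dx": 0.0333,"dy": 0.0267,"az": 0.05},{"dx": 0.1,"dy": 0.0833,"az": 0.1333},{"dx": 0.15,"dy": 0.1333,"az": 0.2167},{"dx": 0.2,"dy": 0.1667,"az": 0.3},{"dx": 0.2583,"dy": 0.2083,"dz": -0.0067,"az": 0.3667},{"dx": 0.3167,"dy": 0.25,"dz": -0.01,"az": 0.4333},{"dx": 0.3667,"dy": 0.3,"dz": -0.0133,"az": 0.5},{"dx": 0.425,"dy": 0.3417,"dz": -0.0167,"az": 0.5667},{"dx": 0.4833,"dy": 0.3917,"dz": -0.0167,"az": 0.6333},{"dx": 0.5333,"dy": 0.4333,"dz": -0.02,"az": 0.7},{"dx": 0.5833,"dy": 0.475,"dz": -0.0217,"az": 0.7667},{"dx": 0.6333,"dy": 0.5167,"dz": -0.0217,"az": 0.8333}]' 0.088
python3 go.py .481 -.298 .20 -123
```

```text
time_s: 1.1
tcp_pos: [0.4595, 0.2555, 0.2398]
eef_rot: [-180.0, 0.0, -65.5]
contact_force: [0.5, 0.5, -0.4]
gripper_width: 0.0873
gripper_force: 0.0
[0.5127, 0.2098, 0.0396, -0.01, 0.02, 57.48]
```

Converted, 0.42 m is 0.7, 0.385 m is 0.6417, 48 degrees is 0.8.

```bash
python3 -m pendant '[{"dx": 0.05,"dy": 0.02,"az": 0.0667},{"dx": 0.1083,"dy": 0.0433,"az": 0.1333},{"dx": 0.1667,"dy": 0.0667,"az": 0.2},{"dx": 0.225,"dy": 0.0917,"az": 0.2667},{"dx": 0.2833,"dy": 0.1167,"dz": 0.0083,"az": 0.3333},{"dx": 0.35,"dy": 0.1417,"dz": 0.0167,"az": 0.4},{"dx": 0.4083,"dy": 0.1667,"dz": 0.025,"az": 0.4667},{"dx": 0.4667,"dy": 0.1917,"dz": 0.0333,"az": 0.5333},{"dx": 0.525,"dy": 0.2167,"dz": 0.0417,"az": 0.6},{"dx": 0.5833,"dy": 0.2417,"dz": 0.05,"az": 0.6667},{"dx": 0.6417,"dy": 0.2617,"dz": 0.0583,"az": 0.7333},{"dx": 0.7,"dy": 0.2867,"dz": 0.0617,"az": 0.8}]' 
python3 go.py .481 -.298 .20 -123
```

```text
time_s: 2.1
tcp_pos: [0.4772, -0.1978, 0.2018]
eef_rot: [180.0, -0.0, -113.5]
contact_force: [1.7, 0.2, 1.0]
gripper_width: 0.0873
gripper_force: 0.0
[0.0904, -0.0435, 0.0017, 0.05, -0.01, 9.46]
```

Converted, 0.1 m is 0.1667, 0.085 m is 0.1417, 9.5 degrees is 0.1583.

```bash
python3 -m pendant '[{"dx": 0.05,"az": 0.05},{"dx": 0.1,"dy": 0.0167,"az": 0.1},{"dx": 0.1417,"dy": 0.0167,"az": 0.1333},{"dx": 0.1667,"dy": 0.0167,"az": 0.1583},{"dx": 0.1667,"dy": 0.0167,"az": 0.1583}]' 
python3 go.py .481 -.298 .20 -123
python3 - <<'E'
from plant import r
import pickle,cv2
from h import *
d={n:r.capture(n) for n in("top","side")};pickle.dump(d,open("d1.pkl","wb"))
s=d["side"]["frame"][:,:,::-1];t=d["top"]["frame"][:,:,::-1]
M=np.hstack([cv2.resize(s[200:340,190:330],(400,400)),cv2.resize(t[150:250,300:400],(400,400))])
cv2.imwrite("pics/m2.png",M)
E
```

```text
time_s: 2.52
tcp_pos: [0.4274, -0.2858, 0.2021]
eef_rot: [179.9, -0.0, -123.1]
contact_force: [0.4, 0.9, -0.4]
gripper_width: 0.0879
gripper_force: 0.0
[-0.0191, -0.0516, 0.0021, 0.05, -0.03, -0.09]
```

View pics/m2.png

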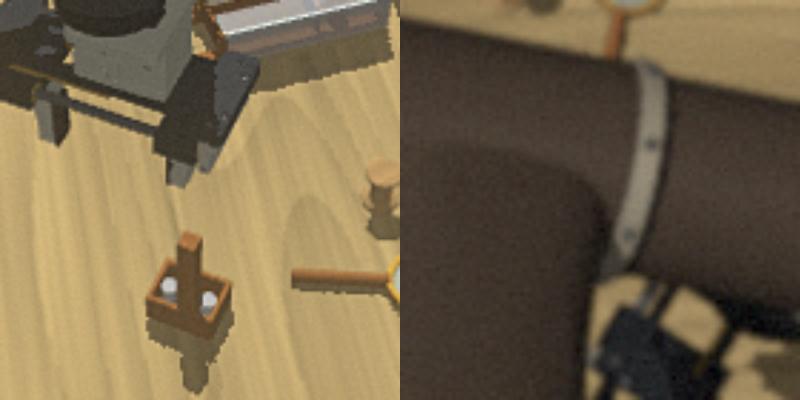

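The side crop shows the sled at (190,270) with its post standing clear. The fingers, at (52,115) and (180,165), line up with its long axis, about 55 mm short of it.

Converted, 0.147 m is 0.245, -0.0516 m is -0.086.

```bash
python3 -m pendant '[{"dx": -0.0133,"dy": -0.0333,"dz": 0.0167},{"dx": -0.0267,"dy": -0.07,"dz": 0.05},{"dx": -0.0317,"dy": -0.086,"dz": 0.1},{"dx": -0.0317,"dy": -0.086,"dz": 0.1333},{"dx": -0.0317,"dy": -0.086,"dz": 0.1333},{"dx": -0.0317,"dy": -0.086,"dz": 0.1667},{"dx": -0.0317,"dy": -0.086,"dz": 0.2},{"dx": -0.0317,"dy": -0.086,"dz": 0.225},{"dx": -0.0317,"dy": -0.086,"dz": 0.245},{"dx": -0.0317,"dy": -0.086,"dz": 0.245},{"dx": -0.0317,"dy": -0.086,"dz": 0.245}]' 
python3 go.py .481 -.298 .055 -122.8
python3 - <<'E'
from plant import r
import cv2
from h import *
s=r.capture("side")["frame"][:,:,::-1]
cv2.imwrite("pics/m3.png",cv2.resize(s[240:330,200:310],None,fx=5,fy=5))
E
```

```text
time_s: 3.53
tcp_pos: [0.483, -0.2955, 0.0563]
eef_rot: [180.0, -0.0, -122.8]
contact_force: [0.5, 0.2, 0.9]
gripper_width: 0.0874
gripper_force: 0.0
[0.0031, 0.0003, 0.0013, 0.0, -0.02, 0.03]
```

View pics/m3.png

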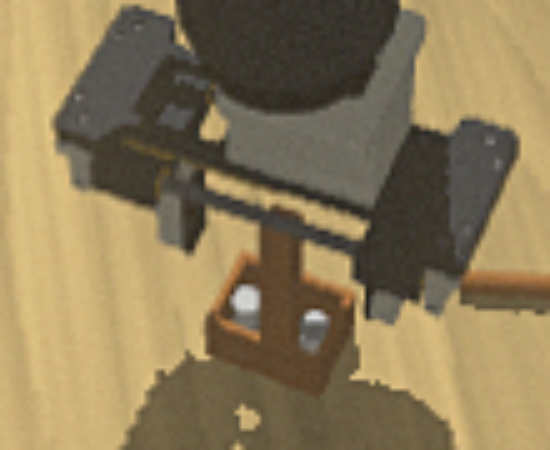

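The post stands between the open fingers, at crop (280,270). I'll shift 3 mm along the tool's x and close.

Converted, 0.003 m is 0.005, 0.001 m is 0.0017.

```bash
python3 -m pendant '[{"dx": 0.005,"dz": 0.0017},{"dx": 0.005,"dz": 0.0017},{"dx": 0.005,"dz": 0.0017}]'
python3 -m pendant '[{},{},{},{},{},{},{},{},{},{},{},{}]' 0.01 40
python3 go.py .481 -.298 .115 -122.8
```

```text
time_s: 3.83
tcp_pos: [0.4813, -0.2986, 0.0554]
eef_rot: [-179.9, 0.0, -122.8]
contact_force: [-0.8, 0.2, -0.1]
gripper_width: 0.0874
gripper_force: 0.0
time_s: 4.83
tcp_pos: [0.481, -0.2984, 0.0545]
eef_rot: [-180.0, -0.0, -122.8]
contact_force: [0.5, -0.5, 0.4]
gripper_width: 0.0153
gripper_force: 40.0
[-0.0004, 0.0002, -0.0605, -0.0, -0.0, -0.04]
```

Converted, -0.06 m is -0.1, -0.052 m is -0.0867.

```bash
python3 -m pendant '[{"dz": -0.0067},{"dz": -0.02},{"dz": -0.0417},{"dz": -0.0667},{"dz": -0.0867},{"dz": -0.1},{"dz": -0.1}]'
python3 go.py .4936 -.0019 .115 -81.8
```

```text
time_s: 5.42
tcp_pos: [0.4821, -0.2988, 0.1169]
eef_rot: [-179.8, 0.1, -122.8]
contact_force: [0.6, -0.6, -1.7]
gripper_width: 0.0161
gripper_force: 40.0
[-0.2557, 0.1513, 0.0016, -0.21, -0.02, -41.02]
```

Converted, -0.252 m is -0.42, -0.246 m is -0.41, -41 degrees is -0.6833.

```bash
python3 -m pendant '[{"dx": -0.0133,"dy": 0.0067,"az": -0.0167},{"dx": -0.04,"dy": 0.0233,"az": -0.0667},{"dx": -0.08,"dy": 0.0467,"az": -0.1333},{"dx": -0.125,"dy": 0.0733,"az": -0.2167},{"dx": -0.17,"dy": 0.1,"az": -0.3},{"dx": -0.2167,"dy": 0.1283,"az": -0.3833},{"dx": -0.2633,"dy": 0.155,"az": -0.4667},{"dx": -0.3083,"dy": 0.1817,"az": -0.5333},{"dx": -0.35,"dy": 0.2067,"az": -0.6},{"dx": -0.3833,"dy": 0.2267,"az": -0.65},{"dx": -0.41,"dy": 0.2417,"az": -0.6833},{"dx": -0.42,"dy": 0.2483,"az": -0.6833}]'
python3 -m pendant '[{},{}]'
python3 go.py .4936 -.0019 .069 -81.8
python3 - <<'E'
from plant import r
import cv2,pickle
from h import *
d={n:r.capture(n) for n in("top","side")};pickle.dump(d,open("d2.pkl","wb"))
s=d["side"]["frame"][:,:,::-1];t=d["top"]["frame"][:,:,::-1]
M=np.hstack([cv2.resize(s[150:270,200:320],(400,400)),cv2.resize(t[130:230,210:310],(400,400))])
cv2.imwrite("pics/m4.png",M)
P=cloud(d["side"])
E
```

```text
time_s: 6.42
tcp_pos: [0.4921, -0.0036, 0.1139]
eef_rot: [180.0, 0.0, -81.6]
contact_force: [0.4, 0.9, -1.1]
gripper_width: 0.016
gripper_force: 40.0
time_s: 6.58
tcp_pos: [0.4919, -0.0058, 0.114]
eef_rot: [179.9, -0.0, -81.8]
contact_force: [-0.2, -0.0, -1.0]
gripper_width: 0.0161
gripper_force: 40.0
[-0.0036, -0.0023, 0.045, 0.07, -0.01, -0.03]
```

View pics/m4.png

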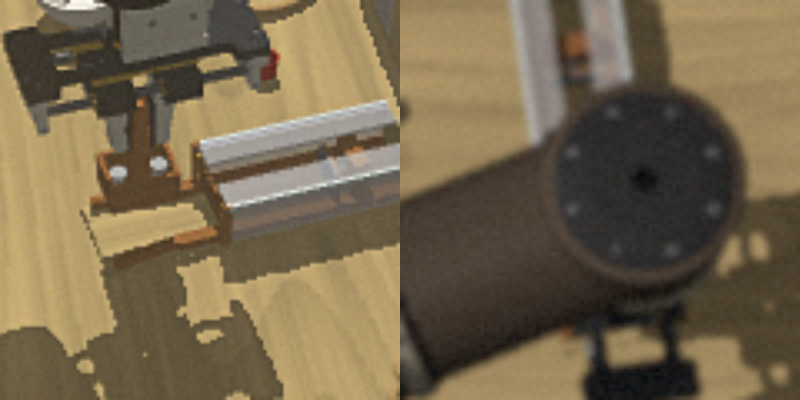

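The side crop shows the sled hanging level over the sill at about (138,180). The tray is seen from its near side, parallel to the cabinet. I'll measure how it sits in the hand.

Run:
```python
import pickle
from h import *
d=pickle.load(open("d2.pkl","rb"))
c=d["side"];P=cloud(c).reshape(-1,3)
tx=np.array([.1427,-.9898]);f=np.array([.9898,.1427]);tc=np.array([.4919,-.0058])
w=P[:,:2]-tc;v=w@tx;u=w@f;z=P[:,2]
m=(abs(v)<.05)&(abs(u)<.036)&(z>.05)&(z<.125)&(c["z_map"].ravel()>0)
for a in np.arange(.05,.125,.005):
    k=m&(z>=a)&(z<a+.005)
    if k.sum():print(round(a,3),k.sum(),"v max",np.percentile(v[k],[5,50,95]).round(4),"u",u[k].min().round(4),u[k].max().round(4))
k=m&(z>.064)&(z<.084)&(v>.015)
pf=np.polyfit(u[k],v[k],1);print("near face: v at u=0",pf[1],"angle deg",np.degrees(np.arctan(pf[0])),k.sum())
# same camera bias on cabinet: roof near edge
F=np.array([.557,.0072]);w=P[:,:2]-F;v2=w@tx;u2=w@f
k=(u2>.01)&(u2<.17)&(z>.046)&(z<.058)&(abs(v2)<.06);print("roof v range",np.percentile(v2[k],[1,5,95,99]).round(4),k.sum(),"u min",np.percentile(u2[(abs(v2)<.045)&(z>.046)&(z<.058)&(u2>-.02)],[0.5,2]))
k=(u2>-.1)&(u2<-.04)&(z>.010)&(z<.02)&(abs(v2)<.05)
for a in (-.09,-.07,-.05,-.03,-.02):
    k=(abs(u2-a)<.008)&(z>.010)&(z<.02)&(abs(v2)<.05)
    L=v2[k&(v2<0)];Rr=v2[k&(v2>0)];print(a,len(L),len(Rr),L.mean() if len(L) else 0,Rr.mean() if len(Rr) else 0)
```

```text
0.055 7 v max [0.0198 0.0212 0.0218] u -0.0244 0.028
0.06 30 v max [-0.0078  0.0222  0.0251] u -0.0312 0.0238
0.065 30 v max [-0.0158  0.0226  0.0254] u -0.0316 0.0266
0.07 44 v max [-0.0177  0.0227  0.0266] u -0.0311 0.0263
0.075 62 v max [-0.0173  0.0114  0.0248] u -0.0312 0.0271
0.08 82 v max [-0.018   0.0076  0.0242] u -0.0313 0.0267
0.085 89 v max [-0.0182  0.009   0.025 ] u -0.0308 0.0291
0.09 37 v max [-0.0122  0.0097  0.0254] u -0.0314 0.0283
0.095 10 v max [0.0011 0.0079 0.0106] u -0.0092 0.0059
0.1 6 v max [0.0085 0.0098 0.0124] u -0.0069 0.0054
0.105 10 v max [0.0056 0.009  0.012 ] u -0.0092 0.0073
0.11 6 v max [0.0073 0.0092 0.0115] u -0.0089 0.0087
0.115 20 v max [0.0078 0.011  0.0136] u -0.0227 0.0215
0.12 24 v max [-0.0001  0.0106  0.0131] u -0.0247 0.0216
near face: v at u=0 0.023231210599112852 angle deg 1.0695289117500868 110
roof v range [-0.0423 -0.0388  0.0428  0.0449] 899 u min [-0.0032344   0.00031645]
-0.09 9 18 -0.034547883918142286 0.036493250508012255
-0.07 0 21 0 0.03428982900139767
-0.05 1 15 -0.009240739107157083 0.030997618042836243
-0.03 0 26 0 0.030070726917653393
-0.02 10 28 -0.02800282045726668 0.03128912434112631
```

Converted, 0.05 m is 0.0833, 0.045 m is 0.075.

```bash
python3 -m pendant '[{"dx": -0.005,"dy": -0.0033,"dz": 0.0083},{"dx": -0.0058,"dy": -0.0033,"dz": 0.025},{"dx": -0.0058,"dy": -0.0033,"dz": 0.0467},{"dx": -0.0058,"dy": -0.0033,"dz": 0.0633},{"dx": -0.0058,"dy": -0.0033,"dz": 0.075},{"dx": -0.0058,"dy": -0.0033,"dz": 0.0817},{"dx": -0.0058,"dy": -0.0033,"dz": 0.0833},{"dx": -0.0058,"dy": -0.0033,"dz": 0.0833}]'
python3 -m pendant '[{"dz": 0.0008},{"dz": 0.0017},{"dz": 0.0025},{"dz": 0.0033},{"dz": 0.0033}]'
python3 go.py .4937 -.0019 .061 -81.8
```

```text
time_s: 7.35
tcp_pos: [0.4939, -0.0023, 0.0642]
eef_rot: [180.0, -0.0, -81.9]
contact_force: [-0.7, 0.7, -1.9]
gripper_width: 0.0156
gripper_force: 40.0
time_s: 7.77
tcp_pos: [0.494, -0.0021, 0.0627]
eef_rot: [-180.0, 0.0, -81.8]
contact_force: [-0.5, -0.6, -1.5]
gripper_width: 0.0161
gripper_force: 40.0
[-0.0002, 0.0003, 0.0017, -0.02, 0.01, -0.05]
```

Converted, 0.001 m is 0.0017, 0.0005 m is 0.0008.

```bash
python3 -m pendant '[{"dz": 0.0008},{"dz": 0.0017},{"dz": 0.0017}]'
python3 -m pendant '[{"dz": 0.0008},{"dz": 0.0008},{"dz": 0.0008}]'
python3 -m pendant '[{"dz": 0.0005},{"dz": 0.0005},{"dz": 0.0005}]'
```

```text
time_s: 8.02
tcp_pos: [0.4939, -0.0021, 0.0615]
eef_rot: [180.0, 0.0, -81.8]
contact_force: [-0.6, 0.2, -1.2]
gripper_width: 0.0159
gripper_force: 40.0
time_s: 8.27
tcp_pos: [0.4939, -0.0022, 0.061]
eef_rot: [180.0, -0.0, -81.8]
contact_force: [-0.6, -0.0, -0.5]
gripper_width: 0.016
gripper_force: 40.0
time_s: 8.52
tcp_pos: [0.494, -0.0021, 0.0607]
eef_rot: [180.0, -0.0, -81.8]
contact_force: [0.9, -0.3, -1.7]
gripper_width: 0.0157
gripper_force: 40.0
```

Converted, 0.0004 m is 0.0007.

```bash
python3 -m pendant '[{"dz": 0.0007},{"dz": 0.0007},{"dz": 0.0007}]'
python3 -m pendant '[{"dz": 0.0007},{"dz": 0.0007},{"dz": 0.0007}]'
```

```text
time_s: 8.77
tcp_pos: [0.4941, -0.0021, 0.0605]
eef_rot: [-180.0, -0.0, -81.8]
contact_force: [-0.9, 0.0, 1.4]
gripper_width: 0.0158
gripper_force: 40.0
time_s: 9.02
tcp_pos: [0.4941, -0.0021, 0.0605]
eef_rot: [-180.0, -0.0, -81.8]
contact_force: [-3.1, 0.5, 6.5]
gripper_width: 0.0156
gripper_force: 40.0
```

Converted, -0.024 m is -0.04, -0.022 m is -0.0367.

```bash
python3 -m pendant '[{"dz": -0.0008},{"dy": -0.005,"dz": -0.0008},{"dy": -0.0117,"dz": -0.0008},{"dy": -0.0183,"dz": -0.0008},{"dy": -0.025,"dz": -0.0008},{"dy": -0.0317,"dz": -0.0008},{"dy": -0.0367,"dz": -0.0008},{"dy": -0.04,"dz": -0.0008},{"dy": -0.04,"dz": -0.0008}]'
python3 - <<'E'
from go import *
F=np.array([.557,.0072])
s=r.get_state();w=s["tcp_pos"][:2]-F;print("cab x,y",w@[.9898,.1427],w@[-.1427,.9898],s["contact_force"],s["moment"])
E
```

```text
time_s: 9.77
tcp_pos: [0.5185, 0.0014, 0.0605]
eef_rot: [-180.0, -0.0, -81.8]
contact_force: [0.2, -0.0, 3.1]
gripper_width: 0.0161
gripper_force: 40.0
cab x,y -0.03894064605851165 -0.0002808859416920358 [ 0.23178682 -0.01104294  3.08191556] [-0.1751998  -0.1264597   0.04912184]
```

Converted, -0.02 m is -0.0333, -0.018 m is -0.03.

```bash
python3 -m pendant '[{"dy": -0.0033,"dz": -0.0003},{"dy": -0.0067,"dz": -0.0003},{"dy": -0.01,"dz": -0.0003},{"dy": -0.0133,"dz": -0.0003},{"dy": -0.0167,"dz": -0.0003},{"dy": -0.02,"dz": -0.0003},{"dy": -0.0233,"dz": -0.0003},{"dy": -0.0267,"dz": -0.0003},{"dy": -0.03,"dz": -0.0003},{"dy": -0.0333,"dz": -0.0003}]'
python3 -m pendant '[{"dy": -0.0033},{"dy": -0.0067},{"dy": -0.01},{"dy": -0.0133},{"dy": -0.0167},{"dy": -0.0167}]'
python3 - <<'E'
from go import *
import cv2
F=np.array([.557,.0072])
s=r.get_state();w=s["tcp_pos"][:2]-F;print("cab x,y",w@[.9898,.1427],w@[-.1427,.9898],s["contact_force"],s["moment"])
c=r.capture("side")["frame"][:,:,::-1]
cv2.imwrite("pics/m5.png",cv2.resize(c[150:250,215:345],None,fx=5,fy=5))
E
```

```text
time_s: 10.6
tcp_pos: [0.5341, 0.003, 0.0606]
eef_rot: [179.6, -0.0, -81.9]
contact_force: [-12.3, -0.7, 15.2]
gripper_width: 0.0157
gripper_force: 40.0
time_s: 11.1
tcp_pos: [0.5465, 0.0051, 0.0606]
eef_rot: [179.9, -0.0, -81.9]
contact_force: [-4.9, -1.0, 6.2]
gripper_width: 0.0162
gripper_force: 40.0
cab x,y -0.01072165113533636 -0.0005390924339352815 [-4.8996146  -1.02293958  6.2291403 ] [-0.08362681  1.78722114  0.00617689]
```

View pics/m5.png

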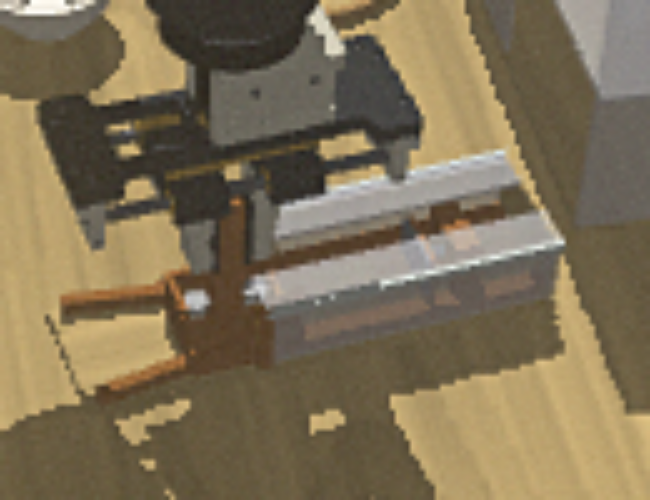

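The picture shows the sled upright with its nose between the rails and in the flaps at (260,300). The post is lined up with the slot and the fingertips clear the roof. The force is about 5 N, which is the flaps' load. I'll push on.

Converted, -0.02 m is -0.0333, -0.018 m is -0.03.

```bash
python3 -m pendant '[{"dy": -0.0033,"dz": -0.0005},{"dy": -0.0067,"dz": -0.0005},{"dy": -0.01,"dz": -0.0005},{"dy": -0.0133,"dz": -0.0005},{"dy": -0.0167,"dz": -0.0005},{"dy": -0.02,"dz": -0.0005},{"dy": -0.0233,"dz": -0.0005},{"dy": -0.0267,"dz": -0.0005},{"dy": -0.03,"dz": -0.0005},{"dy": -0.0333,"dz": -0.0005}]'
python3 -m pendant '[{"dy": -0.0033},{"dy": -0.0067},{"dy": -0.0117},{"dy": -0.0167},{"dy": -0.0217},{"dy": -0.0267},{"dy": -0.0317},{"dy": -0.0367},{"dy": -0.0417},{"dy": -0.0417}]'
python3 - <<'E'
from go import *
F=np.array([.557,.0072])
s=r.get_state();w=s["tcp_pos"][:2]-F;print("cab x,y",w@[.9898,.1427],w@[-.1427,.9898],s["contact_force"],s["moment"])
E
```

```text
time_s: 11.98
tcp_pos: [0.5675, 0.0084, 0.0609]
eef_rot: [-180.0, 0.0, -81.8]
contact_force: [-1.8, -0.4, -1.4]
gripper_width: 0.0154
gripper_force: 40.0
time_s: 12.82
tcp_pos: [0.5928, 0.0121, 0.0609]
eef_rot: [-180.0, -0.0, -81.8]
contact_force: [0.1, -0.8, -0.6]
gripper_width: 0.016
gripper_force: 40.0
cab x,y 0.03611545493518757 -0.00028669604731781234 [ 0.11595683 -0.78580034 -0.55086537] [ 0.10792443 -0.30642257  0.05384939]
```

Converted, -0.032 m is -0.0533, -0.03 m is -0.05.

```bash
python3 -m pendant '[{"dy": -0.005},{"dy": -0.01},{"dy": -0.015},{"dy": -0.02},{"dy": -0.025},{"dy": -0.03},{"dy": -0.035},{"dy": -0.04},{"dy": -0.045},{"dy": -0.05},{"dy": -0.0533},{"dy": -0.0533}]'
python3 -m pendant '[{"dy": -0.0017},{"dy": -0.0033},{"dy": -0.005},{"dy": -0.0067},{"dy": -0.0067}]'
python3 -m pendant '[{"dy": -0.0017},{"dy": -0.0033},{"dy": -0.005},{"dy": -0.005}]'
python3 -c "from plant import r;s=r.get_state();print(s['contact_force'],s['moment'])"
```

```text
time_s: 13.82
tcp_pos: [0.6242, 0.0165, 0.0609]
eef_rot: [-180.0, -0.0, -81.8]
contact_force: [-0.6, -0.3, -1.5]
gripper_width: 0.0159
gripper_force: 40.0
time_s: 14.23
tcp_pos: [0.6278, 0.017, 0.061]
eef_rot: [-180.0, -0.0, -81.8]
contact_force: [0.6, 0.0, -1.4]
gripper_width: 0.016
gripper_force: 40.0
time_s: 14.57
tcp_pos: [0.6308, 0.0175, 0.0609]
eef_rot: [-180.0, -0.0, -81.8]
contact_force: [0.1, -0.9, -1.4]
gripper_width: 0.016
gripper_force: 40.0
[ 0.07436898 -0.88606246 -1.38173734] [ 0.17489914 -0.09367152  0.02338771]
```

Converted, -0.0015 m is -0.0025, -0.0008 m is -0.0013.

```bash
for i in 1; do
python3 -m pendant '[{"dy": -0.0013},{"dy": -0.0025},{"dy": -0.0025}]'
python3 -m pendant '[{"dy": -0.0013},{"dy": -0.0025},{"dy": -0.0025}]'
python3 -m pendant '[{"dy": -0.0013},{"dy": -0.0025},{"dy": -0.0025}]'
python3 -m pendant '[{"dy": -0.0013},{"dy": -0.0025},{"dy": -0.0025}]'
done | grep -E "tcp|contact"; python3 -c "from plant import r;s=r.get_state();print(s['contact_force'],s['moment'])"
```

```text
tcp_pos: [0.632, 0.0176, 0.0609]
contact_force: [0.9, -0.5, -1.9]
tcp_pos: [0.6329, 0.0177, 0.0607]
contact_force: [-3.6, -0.6, 0.3]
tcp_pos: [0.6344, 0.0179, 0.0607]
contact_force: [-5.0, -1.0, 2.6]
tcp_pos: [0.6356, 0.0181, 0.0607]
contact_force: [-7.0, -0.4, 2.8]
[-7.02925838 -0.4066857   2.84718553] [0.02287724 2.34477638 0.0888294 ]
```

Converted, -0.0006 m is -0.001, -0.0003 m is -0.0005.

```bash
python3 -m pendant '[{},{},{}]' | grep -E "tcp|contact"
python3 -m pendant '[{"dy": -0.0005},{"dy": -0.001},{"dy": -0.001},{"dy": -0.001},{"dy": -0.001},{"dy": -0.001}]'| grep -E "tcp|contact"
```

```text
tcp_pos: [0.6356, 0.018, 0.0608]
contact_force: [-5.6, 0.2, 1.6]
tcp_pos: [0.636, 0.0181, 0.0607]
contact_force: [-6.4, -0.3, 3.1]
```

Converted, 0.0024 m is 0.004, 0.002 m is 0.0033.

```bash
python3 -m pendant '[{"dy": 0.0008},{"dy": 0.0017},{"dy": 0.0025},{"dy": 0.0033},{"dy": 0.004},{"dy": 0.004},{"dy": 0.004}]'
python3 -m pendant '[{},{},{},{},{},{},{},{}]' 0.06
```

```text
time_s: 16.9
tcp_pos: [0.6344, 0.0179, 0.0607]
eef_rot: [180.0, -0.0, -81.8]
contact_force: [-5.4, -0.3, -0.2]
gripper_width: 0.0159
gripper_force: 40.0
time_s: 17.57
tcp_pos: [0.6349, 0.0181, 0.061]
eef_rot: [-180.0, 0.0, -81.8]
contact_force: [-1.3, 0.2, -0.1]
gripper_width: 0.0586
gripper_force: 0.0
```

Released. Now rise clear, swing aside and look.

Converted, -0.13 m is -0.2167, -0.12 m is -0.2.

```bash
python3 -m pendant '[{"dz": -0.0083},{"dz": -0.025},{"dz": -0.05},{"dz": -0.0833},{"dz": -0.125},{"dz": -0.1667},{"dz": -0.2},{"dz": -0.2167}]'
python3 -m pendant '[{"dx": -0.0333,"dy": 0.0333},{"dx": -0.0833,"dy": 0.075},{"dx": -0.1333,"dy": 0.1167},{"dx": -0.1833,"dy": 0.1583},{"dx": -0.2333,"dy": 0.2},{"dx": -0.2833,"dy": 0.2417},{"dx": -0.3333,"dy": 0.2833},{"dx": -0.375,"dy": 0.3167},{"dx": -0.4,"dy": 0.3333},{"dx": -0.4167,"dy": 0.35},{"dx": -0.4167,"dy": 0.35}]'
python3 - <<'E'
from plant import r
import cv2,pickle
from h import *
d={n:r.capture(n) for n in("top","side")};pickle.dump(d,open("d3.pkl","wb"))
s=d["side"]["frame"][:,:,::-1];t=d["top"]["frame"][:,:,::-1]
M=np.hstack([cv2.resize(s[165:245,225:335],(550,400)),cv2.resize(t[118:218,230:290],(240,400))])
cv2.imwrite("pics/m6.png",M)
F=np.array([.557,.0072])
for n in d:
    P=cloud(d[n]).reshape(-1,3);w=P[:,:2]-F;u=w@[.9898,.1427];v=w@[-.1427,.9898]
    k=(abs(v)<.03)&(u>.02)&(u<.15)&(P[:,2]>.07)&(P[:,2]<.115);print(n,k.sum(),"post cab",u[k].min(),u[k].max(),v[k].min(),v[k].max(),P[k,2].max())
# bystander check
o=pickle.load(open("d0.pkl","rb"))
D=cv2.absdiff(o["side"]["frame"],d["side"]["frame"]).max(2)
for n,(x,y) in dict(bowl=(224,147),hoop=(275,141),thimble=(279,169),spool=(324,268),mag=(335,299),weight=(182,187)).items():print(n,(D[y-12:y+12,x-18:x+18]>40).mean())
E
```

```text
time_s: 18.23
tcp_pos: [0.6361, 0.0181, 0.1953]
eef_rot: [-179.7, 0.0, -81.8]
contact_force: [-0.0, -0.0, 0.5]
gripper_width: 0.0602
gripper_force: 0.0
time_s: 19.15
tcp_pos: [0.3897, 0.2369, 0.1913]
eef_rot: [-180.0, 0.1, -81.7]
contact_force: [-0.0, -0.6, 0.2]
gripper_width: 0.06
gripper_force: 0.0
top 42 post cab 0.06724208789992249 0.08389620663177715 -0.008239356360453634 0.007536613370612337 0.11287516637572059
side 87 post cab 0.06594378242453502 0.0821657802946911 -0.01401851933317053 0.006144253755784455 0.10952920865731741
bowl 0.0
hoop 0.0
thimble 0.0
spool 0.0
mag 0.0
weight 0.0
```

View pics/m6.png

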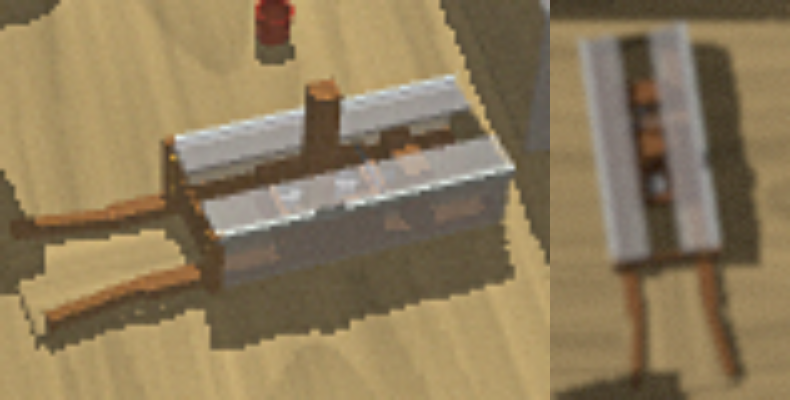

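The picture shows the post standing upright in the slot at (322,120) and the front closed across the flap plane. The post's middle measures at cabinet x ≈ 75 mm. That matches where the pad was felt, and it puts the sled's rear 45 mm past the flaps. The bystanders haven't moved and the arm is clear, so I'm handing in.

```bash
python3 -c "from plant import r;print(r.close_job())"
```

```text
the job is handed in; nothing more can be done
None
```

The sled is inside the cabinet: I pressed it against the felt backstop at about 6–7 N and let go. The last pictures, taken just before hand-in, show it about where the pad was felt (to within 1–2 mm), the flaps apparently shut, the bystanders unmoved and the arm clear; the job was handed in at about 19 s.

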